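# Long carton out through the drop-box hatch

## Task

Pick up the flat-bladed opener, lever the drop box's cover up with its blade and swing it right back to about upright or beyond so that it stays open, then lay the opener down on the bench. Reach into the opening for the long carton, which is longer than the opening: slide it along and tilt it so that one end comes out first, draw it out, and finish still holding it in the gripper, at rest and well clear above the top of the box. Raise the cover with the opener, not with the gripper, and leave the other things on the bench where they are.

Things in the scene. Friction and masses are not known exactly. Their poses are not given: they have to be found in the camera images.
- case: Low grey steel drop box standing fixed on the bench, 200 (x) x 330 (y) x 90 (z). Origin: centre of its underside; -x side to the robot, within 0.15 rad. Walls 5; inside it is 190 (x) x 320 (y), its floor 24 above the bench. The 4 thick top has an opening from x -65 to 65 and y -80 to 120 in the box's frame: the top overhangs the inside by 80 at the -y end but only 40 at the +y end.
- cover (a joint): Hinge of the steel cover over the opening, along the far (+x) side, parallel to the box's y. 0 = shut; grows as the free (-x) edge rises and swings away from the robot; 1.57 = upright, stop at 2.2. The hinge is stiff and holds the cover wherever it is left; about 2 N at the free edge lifts it.
- cover_hinge (a point): Point on the hinge axis at the middle of the cover's width (box frame x 88, y 20, z 100); axes as the box's. The cover, no handle: steel sheet 165 long (x, from the hinge), 220 wide (y), 3 thick, 0.16 kg. Shut, its underside lies 10 above the box's top (100 above the bench), and a slot 10 high along its free edge faces the robot.
- cover_edge (a point): Point on the underside of the cover at its free edge, middle of its width, 165 from the hinge axis, where an 18 wide strip, turned up a little, begins (it goes 16 further out). Moves with the cover.
- opener: Flat-bladed parcel opener lying on the bench on one of two sides of the box. Black handle 110 long (x -110 to 0), 20 wide (y), 28 high (z 0 to 28); flat steel blade from its end, x 0 to 100, 24 wide, 3 thick, its middle plane 11.5 above the underside. About 0.15 kg. Origin: underside of the handle at the end where the blade begins; x points along the blade, z up.
- opener_tip (a point): Middle of the tip of the opener's blade (opener frame x 100, z 11.5).
- opener_grip (a point): Place to hold the opener, near its centre of mass: middle of the handle's section, 20 behind where the blade begins (opener frame x -20, z 14).
- carton: Long square cardboard carton, 30 x 240 x 30, rigid, 0.1 to 0.2 kg, lying on the inner floor of the drop box under the cover, along the box's y within a few degrees, both ends under the overhanging top. Origin: its centre, 39 above the bench at the start; y along its length.
- carton_left (a point): Centre of the carton's +y end face, 120 from its centre; the end under the 40 overhang.
- carton_right (a point): Centre of the carton's -y end face; the end under the 80 overhang, with 45 to 75 of free room between it and the end wall.
- tape: Bystander: roll of clear tape lying flat, 100 across, 48 high; it lies on the other side of the box from the opener. Origin: centre of its underside.
- parcel_a: Bystander: carton 110 x 150 x 70 on the left. Origin: centre of its underside.
- parcel_b: Bystander: carton 110 x 160 x 50 on the right. Origin: centre of its underside.
- card_mailer: Bystander: white stiff card mailer 170 x 240 x 12, lying flat on the right. Origin: centre of its underside.
- spray: Bystander: green bottle, 72 across, 190 high, on the left. Origin: centre of its underside.
- mug: Bystander: white mug, 80 across, 90 high, on the left. Origin: centre of its underside.
There are look-alikes about, which are no part of the job. Of the things like the opener, leave any that is purple; of the rest the smaller one is meant.

How it is judged:
By the outcome, as a careful person would: the job done as asked, in the order asked, and still so for the second after the job is handed in, while the arm keeps its last pose, push and grip.
It also fails if it takes over 72 s, if anything falls off the work surface, if the arm or the gripper's body presses on something with over 40 N, if the wrist force passes 120 N, or if a joint passes its speed limit or range.

## Robot

A 7-joint arm with a two-finger parallel gripper is mounted at the origin on the work surface. World frame = base frame: x ahead of the robot, y to its left, z up, the work surface at z = 0. Lengths are in m, angles in rad, forces in N, time in s.
With the tool pointing down it reaches from about 0.4 to 0.875 m from the base axis. Payload 19.3 kg.
Tool frame: the origin (TCP) lies midway between the tips of the shut fingers; the grasp point (between the pads) lies 19 mm behind it; x points along the fingers, y is the direction in which the jaws open and shut, and the axes are right-handed (so a half turn about x gives the same grasp; the last joint's range is limited). The gripper opens to 85 mm and grips with 20 to 120 N. Pads are 22 mm wide; open, the fingers measure 114 mm over their backs; the gripper's body (76 mm by 85 mm) begins 54 mm behind the grasp point. The pads swing forward as they close: fully open they stand 13 mm farther back than shut.
Start: joints at [-1.243, 0.521, -0.036, 1.599, 0.021, 1.021, -0.113], TCP at [0.242, 0.576, 0.195] pointing down, gripper open.
Joint ranges: [-2.91, 2.91], [-0.3, 2.13], [-1.5, 1.42], [0.17, 2.43], [-1.26, 4.41], [0.16, 1.93], [-2.52, 2.52]. Speed limits (rad/s): [1.89, 1.89, 2.39, 2.39, 3.01, 3.01, 3.01].

## Interface

Orientations are given as a rotation vector (axis times angle).
In Python, from bench import robot gives the robot as it stands. The module is installed in compiled form; this text tells all that it offers.
- The arm moves only by the tool step_arm, never from a script. Its argument "steps" is a list of rows, each a list of 3 entries, a list of its own where there are three numbers: the shift along the world's x, y, z each as a share of 0.15 m, from -1 to 1, then the turn about the world's z as a share of 2 rad, from -1 to 1, then the opening, from 0 (shut) to 1 (fully open). In form: [[[x, y, z], turn, fingers], ...]. A call has 1 to 20 rows; each row is the pose to reach, as a shift and turn from the pose commanded when the call began; what a row does not reach only later rows make up. A row lasts 1/8 s, in which the tool goes at most 62.5 mm and 10.7 degrees, less where a joint would pass 70% of its speed; a pose out of reach is approached as far as the arm can. A call with a number of a shift or a turn outside -1 to 1 is refused whole. A call with a gripper value outside its range is refused whole. The fingers move at their own pace and stop on an object; "grip_force" is the grip in N (left out, the last holds). Time passes only in rows, so rows that repeat a pose let the fingers close. It gives the time, the measured TCP pose, the force and the opening at its end, in the units of the state.
- robot.state(): the state, without advancing time (a new reading comes with each control period).
- robot.capture(name): name is "side" or "top" or "wrist"; returns a dict with "pixels" (400x640x3 uint8, blue, green, red), "depth" (400x640 float32, m along the optical axis (not along the pixel's ray), 0 where there is no reading), "K" (3x3 intrinsics, pixels), "eye" and "rotation" of the camera in the world; the wrist camera has in their place "tool_from_camera" (4x4, takes a point from camera to tool coordinates, whose origin is the TCP and whose axes are the tool frame's). Camera axes: x right, y up, looking along -z (the intrinsics and any distortion apply to the point x, -y, -z); pixel columns grow to the right and rows downward; lengths in m; the calibration is good to about 2 mm. The wrist camera is an equidistant fisheye: a pixel r from the principal point sees the ray r / f radians off the axis. A picture is of the moment at which its call begins: read the wrist's pose just before it.
- robot.job_done(): hands the job in, once; it reports no verdict.
The state is a dict: "time_s": time; "joint_positions": joint angles; "dq": joint speeds; "joint_torque": joint torques, N m; "position": TCP position; "orientation": TCP orientation; "ft_force": force on the tool from outside, world axes, zero at the start; "wrist_torque": the same for the moment, N m; "opening": finger opening in m.
Only numpy, scipy, OpenCV 4.12 (cv2) and the standard library are available. Lean on these libraries where they do the work, as an engineer would, in place of code of your own. Each camera call takes 0.05 s, during which the arm holds its last target. There are 200 camera calls.

## Working session

There is one attempt and no reset: what is moved stays moved. The work goes in short steps, Python scripts to look and compute and a tool call to move; the robot and the scene stay as the last step left them, time stands still between calls to the robot, and variables do not carry over. Pictures are saved under pics/ and viewed, about 8 in all and at most 12, crops included, and the job is handed in when it is done.

Besides the shell and the picture viewer there is one more tool, called after "Request:" as name(argument=value, ...), one argument or row to a line, values as JSON. step_arm: Moves the arm, as the interface text tells. Shift numbers are shares of 0.15 m and turn numbers shares of 2 rad, none past 1 either way. Its arguments: {"type":"object","properties":{"steps":{"type":"array","items":{"type":"array"}},"grip_force":{"type":"number"}},"required":["steps"]}

```bash
mkdir -p pics
cat > h.py <<'E'
import numpy as np, cv2
from scipy.spatial.transform import Rotation as R
from bench import robot
def cap(name, fn=None):
    s=robot.state(); c=robot.capture(name); c['state']=s
    if fn: cv2.imwrite('pics/'+fn, c['pixels'])
    np.savez('/tmp/'+name+'.npz', **{k:v for k,v in c.items() if k!='state'})
    return c
def world(c,u,v,z=None):
    """fixed cameras: pixel -> world by depth, or by plane z"""
    K=c['K']; ray=np.array([(u-K[0,2])/K[0,0],-(v-K[1,2])/K[1,1],-1.])
    d=c['rotation']@ray; e=np.array(c['eye'])
    t=c['depth'][int(round(v)),int(round(u))] if z is None else (z-e[2])/d[2]
    return e+t*d
def load(name): return dict(np.load('/tmp/'+name+'.npz'))
E
python3 - <<'E'
from h import *
for n in('top','side'):
    c=cap(n,n+'1.png'); print(n,c['K'],c['eye'],c['rotation'],[k for k in c])
s=robot.state(); print(s)
E
```

```text
top [[373.37833929   0.         323.76460757]
 [  0.         373.37833929 204.58167124]
 [  0.           0.           1.        ]] [ 0.37554636 -0.02983285  1.46825378] [ 0.08205391 -0.08445912 -1.5429228 ] ['pixels', 'depth', 'K', 'eye', 'rotation', 'state']
side [[468.45601377   0.         318.84577458]
 [  0.         468.45601377 203.39002759]
 [  0.           0.           1.        ]] [ 0.07801822 -1.21478972  0.79074245] [ 1.07391723 -0.1931774  -0.35105793] ['pixels', 'depth', 'K', 'eye', 'rotation', 'state']
{'time_s': 0.1, 'joint_positions': array([-1.24323162,  0.52195162, -0.03631657,  1.59994252,  0.02115146,
        1.02107742, -0.11278452]), 'dq': array([ 0.00194857, -0.00166109, -0.00054523, -0.00025854,  0.00052652,
       -0.00057497,  0.00055268]), 'joint_torque': array([ 1.93321328e-03, -9.28498507e+01,  1.98380649e+00, -3.70529222e+01,
        1.82239129e-02,  5.27919809e-03,  5.87448221e-05]), 'position': array([0.24199631, 0.57589154, 0.19458818]), 'orientation': array([ 0.31128562,  1.54834236, -0.31283767]), 'ft_force': array([ 0.25230568, -0.04126703,  0.81015066]), 'wrist_torque': array([-0.02152755, -0.03875075, -0.03340483]), 'opening': 0.08529485075220543}
```

```bash
sed -i "s/d=c\['rotation'\]@ray/d=R.from_rotvec(c['rotation']).apply(ray)/" h.py
python3 - <<'E'
import cv2
a=cv2.imread('pics/top1.png'); cv2.imwrite('pics/top1b.png',cv2.resize(a[20:330,100:560],None,fx=1.73,fy=1.73,interpolation=cv2.INTER_CUBIC))
E
```

```text
(no output)
```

View pics/top1.png

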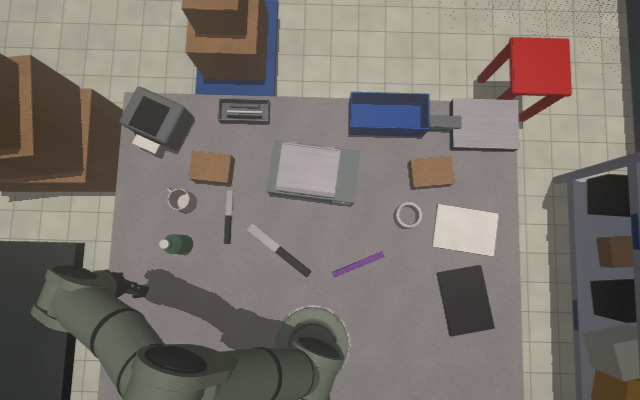

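View pics/side1.png

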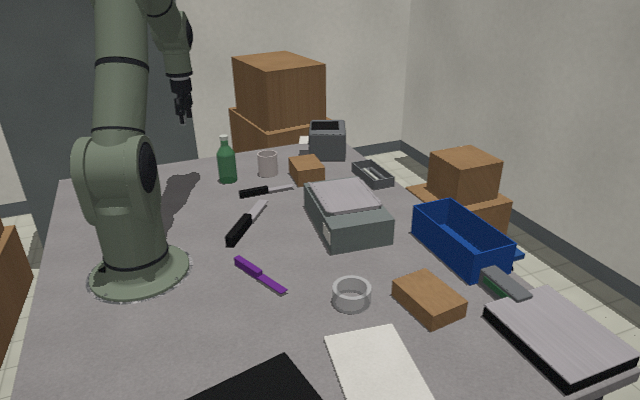

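Run:
```python
import cv2
a=cv2.imread('pics/top1.png'); cv2.imwrite('pics/top1b.png',cv2.resize(a[125:255,205:370],None,fx=4.8,fy=4.6,interpolation=cv2.INTER_CUBIC))
```

```text
(no output)
```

View pics/top1b.png

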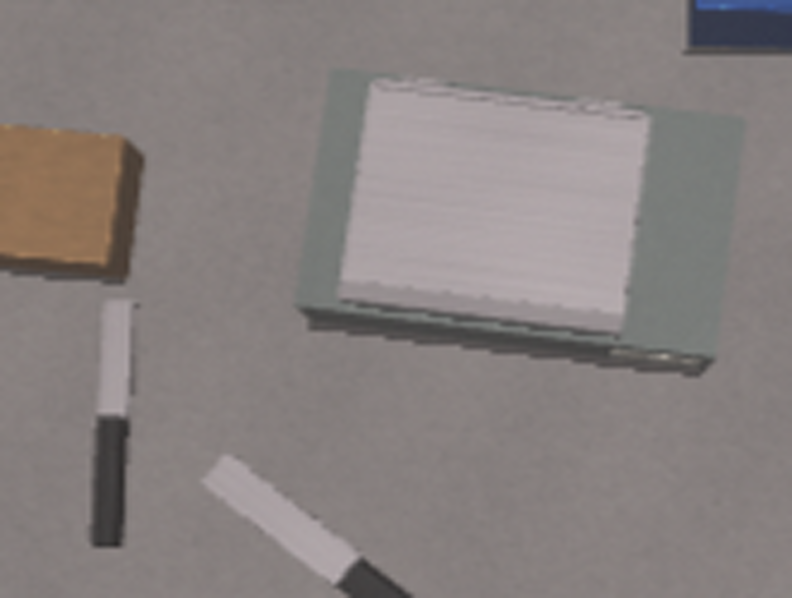

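Run:
```python
from h import *
c=load('top')
P=lambda x,y,z:world(c,205+(x+.5)/4.8-.5,125+(y+.5)/4.6-.5,z)
f=np.round
tip,jn,he=P(118,299,.0115),P(113,416,.015),P(108,546,.028)
print('opener tip,joint,end',f(tip,4),f(jn,4),f(he,4), 'yaw',np.arctan2(*(tip-he)[1::-1]), 'lens',np.linalg.norm((tip-jn)[:2]),np.linalg.norm((jn-he)[:2]))
co=np.array([P(*p,.09) for p in [(332,70),(745,117),(714,355),(298,307)]])
print(f(co,4)); m=co.mean(0); ex=(co[0]+co[1]-co[2]-co[3]); ey=co[0]+co[3]-co[1]-co[2]
print('case centre',m,'yaw x',np.arctan2(ex[1],ex[0]),'yaw y',np.arctan2(-ey[0],ey[1]),'size',np.linalg.norm(ex)/2,np.linalg.norm(ey)/2)
D=c['depth']; print('depth checks', [f(world(c,u,v),3) for u,v in [(309,165),(228,205),(228,230),(260,240),(280,180),(345,175)]])
r=R.from_rotvec(robot.state()['orientation']); print(r.as_matrix().round(3))
```

```text
opener tip,joint,end [0.5806 0.3438 0.0115] [0.4799 0.3416 0.015 ] [0.3703 0.3365 0.028 ] yaw 0.03457430066794997 lens 0.1006983677615973 0.10968411835800322
[[ 0.7639  0.1654  0.09  ]
 [ 0.7332 -0.1606  0.09  ]
 [ 0.5361 -0.1397  0.09  ]
 [ 0.5667  0.1838  0.09  ]]
case centre [0.64996796 0.01223339 0.09      ] yaw x -0.0993791599311683 yaw y -0.09409403603674896 size 0.19810887815716324 0.3261318349042424
depth checks [array([0.67 , 0.029, 0.093]), array([0.519, 0.344, 0.017]), array([0.421, 0.336, 0.028]), array([0.386, 0.212, 0.023]), array([0.608, 0.134, 0.105]), array([ 0.636, -0.107,  0.089])]
[[-0.     0.387  0.922]
 [-0.001  0.922 -0.387]
 [-1.    -0.001  0.   ]]
```

Request:
step_arm(
  steps=[
    [[0,-1,0.5],0,1],
    [[0,-1,0.5],0.1,1],
    [[0,-1,0.5],0.2155,1],
    [[1,-1,0.5],0.2155,0.8],
    [[1,-1,0.5],0.2155,0.7],
    [[1,-1,0.5],0.2155,0.6],
    [[1,-1,0.5],0.2155,0.6],
  ],
  grip_force=90,
)

```text
time_s: 0.98
position: [0.3937, 0.4253, 0.2693]
orientation: [-0.025, 1.571, 0.023]
ft_force: [-0.6, -0.0, -0.7]
opening: 0.0509
```

Request:
step_arm(
  steps=[
    [[0.453,-0.57,-0.3],0,0.6],
    [[0.453,-0.57,-0.6],0,0.6],
    [[0.453,-0.57,-1],0,0.6],
    [[0.453,-0.57,-1],0,0.6],
  ],
)

```text
time_s: 1.48
position: [0.4581, 0.3394, 0.1174]
orientation: [-0.029, 1.575, 0.024]
ft_force: [-0.4, 0.4, 0.6]
opening: 0.0513
```

Run:
```python
from h import *
c=cap('wrist','w1.png'); s=c['state']; print(s['position'],s['orientation'],s['joint_positions'].round(2)); print(c['K'],c['tool_from_camera'])
```

```text
[0.45810142 0.33939532 0.11744554] [-0.02854074  1.57475675  0.02363428] [-0.73  0.53 -0.01  1.81  0.01  0.8   0.85]
[[309.70691629   0.         316.30754954]
 [  0.         309.70691629 199.79513156]
 [  0.           0.           1.        ]] [[-4.35735742e-04  3.11051995e-01 -9.50392796e-01 -1.79328938e-01]
 [ 9.99999903e-01  8.19688228e-05 -4.31652192e-04  1.63066328e-04]
 [-5.63636968e-05 -9.50392892e-01 -3.11052001e-01 -8.27879137e-02]
 [ 0.00000000e+00  0.00000000e+00  0.00000000e+00  1.00000000e+00]]
```

View pics/w1.png

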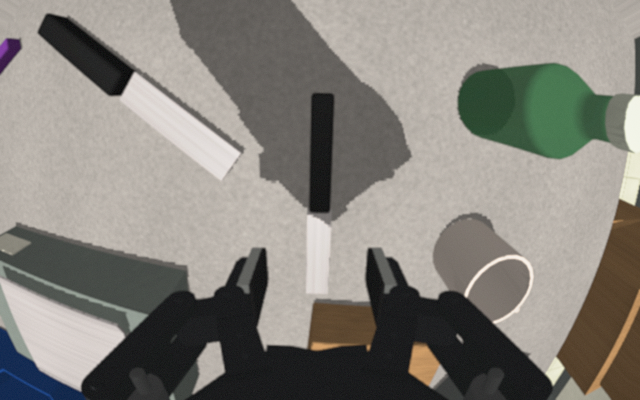

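```bash
cat >> h.py <<'E'
def wworld(c,s,u,v,z):
    """wrist fisheye pixel -> world on plane z"""
    K=c['K']; d=np.array([u-K[0,2],v-K[1,2]]); r=np.hypot(*d); th=r/K[0,0]
    ray=np.array([d[0]/r*np.sin(th),-d[1]/r*np.sin(th),-np.cos(th)])
    T=c['tool_from_camera']; Rw=R.from_rotvec(s['orientation'])
    o=Rw.apply(T[:3,3])+s['position']; w=Rw.apply(T[:3,:3]@ray)
    return o+w*(z-o[2])/w[2]
E
python3 - <<'E'
from h import *
c=load('wrist'); s=robot.state()
for u,v,z in [(319,211,.028),(322,95,.028),(317,293,.0115)]: print(wworld(c,s,u,v,z).round(4))
E
```

```text
[0.4742 0.3431 0.028 ]
[0.3693 0.342  0.028 ]
[0.5776 0.3449 0.0115]
```

Request:
step_arm(
  steps=[
    [[0,0.01,-0.4],0,0.6],
    [[0,0.01,-0.7],0,0.6],
    [[0,0.01,-0.76],0,0.6],
    [[0,0.01,-0.76],0,0.6],
    [[0,0.01,-0.76],0,0.6],
  ],
)

```text
time_s: 2.15
position: [0.4611, 0.3433, 0.0084]
orientation: [-0.025, 1.568, 0.028]
ft_force: [-0.2, -0.1, -0.0]
opening: 0.0514
```

Request:
step_arm(
  steps=[
    [[0,0,0],0,0],
    [[0,0,0],0,0],
    [[0,0,0],0,0],
    [[0,0,0],0,0],
    [[0,0,0],0,0],
    [[0,0,0],0,0],
  ],
  grip_force=100,
)

```text
time_s: 2.9
position: [0.4601, 0.3422, 0.0061]
orientation: [-0.026, 1.571, 0.026]
ft_force: [-0.9, -0.7, 0.2]
opening: -0.0002
```

Run:
```python
from h import *
c=cap('wrist','w2.png'); s=c['state']; print(s['position'],s['opening'])
```

```text
[0.46007599 0.34216761 0.00605328] -0.00021658978884744602
```

View pics/w2.png

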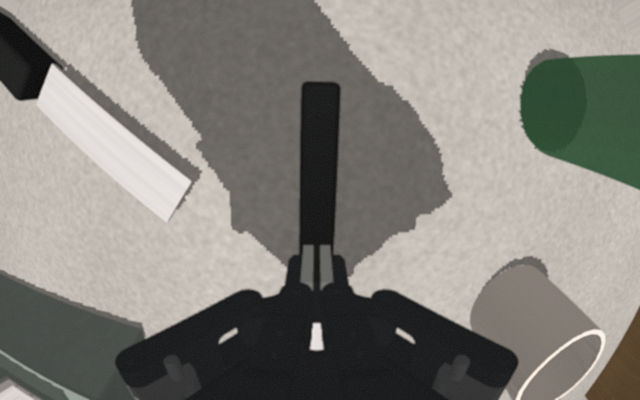

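Run:
```python
from h import *
c=load('wrist'); s=robot.state()
for u,v,z in [(303,83,.028),(339,83,.028),(301,240,.028),(333,240,.028)]: print(wworld(c,s,u,v,z).round(4))
# project tool points
T=np.linalg.inv(c['tool_from_camera']);K=c['K']
for p in [(0,0,0),(0,0,-.011),(-.019,0,-.011),(-.019,.01,-.011),(0,.01,-.011),(-.019,.0145,-.011),(-.019,.0245,-.011)]:
    q=(T@np.array([*p,1]))[:3]; th=np.arccos(-q[2]/np.linalg.norm(q)); a=np.array([q[0],-q[1]]); a/=max(np.linalg.norm(a),1e-9); print(p,(K[:2,2]+a*th*K[0,0]).round(0))
D=c['depth']; print(D[150,320],D[235,320],D[255,308],D[255,326],D[255,317],D[262,308],D[250,317])
```

```text
[0.3679 0.3327 0.028 ]
[0.3673 0.3506 0.028 ]
[0.4528 0.3335 0.028 ]
[0.4523 0.3515 0.028 ]
(0, 0, 0) [316. 236.]
(0, 0, -0.011) [316. 220.]
(-0.019, 0, -0.011) [316. 232.]
(-0.019, 0.01, -0.011) [334. 232.]
(0, 0.01, -0.011) [332. 220.]
(-0.019, 0.0145, -0.011) [341. 232.]
(-0.019, 0.0245, -0.011) [359. 232.]
0.15709132 0.17221457 0.14295182 0.1428586 0.14352569 0.13553475 0.14710914
```

Request:
step_arm(
  steps=[
    [[0,0,0.2],0,0],
    [[0,0,0.3],0,0],
    [[0,0,0.3],0,0],
  ],
)

```text
time_s: 3.32
position: [0.4606, 0.3426, 0.052]
orientation: [-0.025, 1.569, 0.027]
ft_force: [-0.2, 0.2, 0.3]
opening: 0.0002
```

Run:
```python
from h import *
c=cap('wrist','w3.png'); s=c['state']; print(s['position'],s['opening'],s['ft_force'],s['wrist_torque'])
D=c['depth']; print(D[100:260:20,320])
```

```text
[0.46064665 0.34263419 0.05195666] 0.00020727723450306723 [-0.23809669  0.23148509  0.2942583 ] [0.01024851 0.00201842 0.03553622]
[0.19169945 0.19635715 0.2004939  0.20536825 0.2088598  0.21357742
 0.21695821 0.22453251]
```

View pics/w3.png

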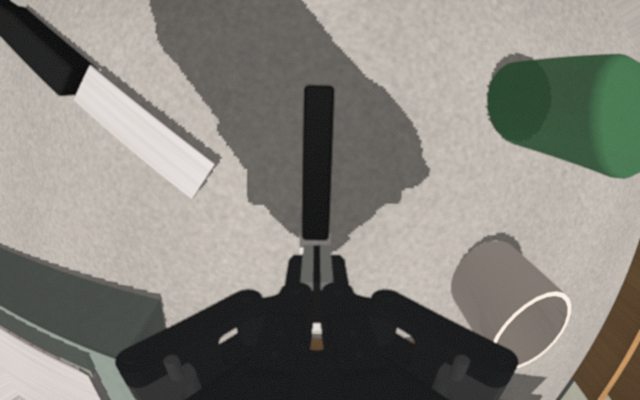

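Run:
```python
from h import *
c=load('wrist'); s=robot.state(); K=c['K']; T=c['tool_from_camera']
def tool(u,v):
    d=np.array([u-K[0,2],v-K[1,2]]); r=np.hypot(*d); th=r/K[0,0]; ray=np.array([d[0]/r*np.tan(th),-d[1]/r*np.tan(th),-1])
    return (T@np.append(ray*c['depth'][v,u],1))[:3]
for u in(308,328):
  for v in range(232,292,6): print(u,v,tool(u,v).round(4))
print(tool(320,160), tool(320,100))
print('bench',tool(450,180),tool(330,60))
```

```text
308 232 [ 0.0227 -0.0057  0.0075]
308 238 [ 0.0233 -0.0057  0.0125]
308 244 [ 0.0392 -0.0063  0.0252]
308 250 [-0.0467 -0.0038 -0.014 ]
308 256 [-0.0521 -0.0036 -0.0136]
308 262 [-0.0584 -0.0035 -0.014 ]
308 268 [-0.0633 -0.0034 -0.0137]
308 274 [-0.0683 -0.0033 -0.0138]
308 280 [-0.0723 -0.0032 -0.0134]
308 286 [-0.0795 -0.003  -0.0153]
328 232 [0.0258 0.0087 0.0089]
328 238 [0.0377 0.0093 0.0193]
328 244 [0.0401 0.0095 0.0257]
328 250 [-0.0464  0.0059 -0.0138]
328 256 [-0.0523  0.0057 -0.0137]
328 262 [-0.0576  0.0055 -0.0135]
328 268 [-0.0636  0.0053 -0.0139]
328 274 [-0.0689  0.0051 -0.0141]
328 280 [-0.0732  0.0049 -0.014 ]
328 286 [-0.0784  0.0048 -0.0145]
[ 0.02409137  0.00271799 -0.04412422] [ 0.02275521  0.00262156 -0.08398537]
bench [ 0.05191864  0.11009463 -0.02419555] [ 0.05115311  0.01020917 -0.11417808]
```

```bash
cat >> h.py <<'E'
def cloud(c):
    K=c['K']; v,u=np.mgrid[:400,:640]; D=c['depth']
    ray=np.stack([(u-K[0,2])/K[0,0],-(v-K[1,2])/K[1,1],-np.ones_like(D)],-1)*D[...,None]
    P=R.from_rotvec(c['rotation']).apply(ray.reshape(-1,3))+c['eye']
    P[D.ravel()==0]=np.nan; return P.reshape(400,640,3)
E
python3 - <<'E'
from h import *
c=cap('side','s2.png'); P=cloud(c); p=c['state']['position']; print(p)
m=np.hypot(P[...,0]-p[0],P[...,1]-p[1])<.05
Q=P[m]; h,e=np.histogram(Q[:,2],bins=np.arange(-.01,.3,.01)); print(list(zip(e.round(2),h)))
K=c['K']; q=R.from_rotvec(c['rotation']).inv().apply(p-c['eye']); u,v=K[0,2]-K[0,0]*q[0]/q[2],K[1,2]+K[1,1]*q[1]/q[2]; print('tcp px',u,v)
u,v=int(u),int(v); cr=c['pixels'][v-90:v+40,u-80:u+80].copy(); cv2.drawMarker(cr,(80,90),(0,0,255),0,8,1); cv2.imwrite('pics/s2c.png',cv2.resize(cr,None,fx=4,fy=4,interpolation=cv2.INTER_CUBIC))
E
```

```text
[0.46017812 0.34226346 0.05111946]
[(np.float64(-0.01), np.int64(79)), (np.float64(0.0), np.int64(78)), (np.float64(0.01), np.int64(68)), (np.float64(0.02), np.int64(59)), (np.float64(0.03), np.int64(5)), (np.float64(0.04), np.int64(0)), (np.float64(0.05), np.int64(0)), (np.float64(0.06), np.int64(0)), (np.float64(0.07), np.int64(0)), (np.float64(0.08), np.int64(4)), (np.float64(0.09), np.int64(13)), (np.float64(0.1), np.int64(16)), (np.float64(0.11), np.int64(16)), (np.float64(0.12), np.int64(11)), (np.float64(0.13), np.int64(26)), (np.float64(0.14), np.int64(18)), (np.float64(0.15), np.int64(26)), (np.float64(0.16), np.int64(20)), (np.float64(0.17), np.int64(19)), (np.float64(0.18), np.int64(31)), (np.float64(0.19), np.int64(37)), (np.float64(0.2), np.int64(23)), (np.float64(0.21), np.int64(32)), (np.float64(0.22), np.int64(63)), (np.float64(0.23), np.int64(59)), (np.float64(0.24), np.int64(52)), (np.float64(0.25), np.int64(72)), (np.float64(0.26), np.int64(53)), (np.float64(0.27), np.int64(27)), (np.float64(0.28), np.int64(65))]
tcp px 261.795661728171 180.7342386927148
```

View pics/s2c.png

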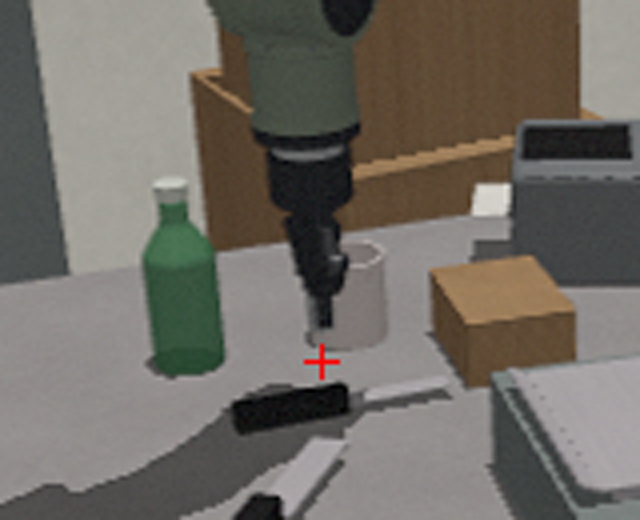

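Request:
step_arm(
  steps=[
    [[0,0,0],0,0.55],
    [[0,0,0],0,0.55],
    [[0,0,0],0,0.55],
    [[0,0,-0.2],0,0.55],
    [[0,0,-0.4],0,0.55],
    [[0,0,-0.45],0,0.55],
    [[0,0,-0.5],0,0.55],
    [[0,0,-0.5],0,0.55],
  ],
)

```text
time_s: 4.42
position: [0.4602, 0.3423, -0.0236]
orientation: [-0.026, 1.57, 0.026]
ft_force: [-0.9, -0.2, 0.7]
opening: 0.0473
```

Request:
step_arm(
  steps=[
    [[0,0,0],0,0],
    [[0,0,0],0,0],
    [[0,0,0],0,0],
    [[0,0,0],0,0],
    [[0,0,0],0,0],
  ],
  grip_force=100,
)

```text
time_s: 5.05
position: [0.4605, 0.3425, -0.0228]
orientation: [-0.025, 1.57, 0.027]
ft_force: [-2.7, -1.3, 11.4]
opening: 0.0177
```

Request:
step_arm(
  steps=[
    [[0,0,0.15],0,0],
    [[0,0,0.5],0,0],
    [[0,0,0.9],0,0],
    [[-0.1,-0.2,1],0,0],
    [[-0.2,-0.6,1],-0.03,0],
    [[-0.35,-1,1],-0.065,0],
    [[-0.35,-1,1],-0.065,0],
    [[-0.35,-1,1],-0.065,0],
  ],
)

```text
time_s: 6.05
position: [0.408, 0.1926, 0.1267]
orientation: [0.077, 1.568, -0.075]
ft_force: [-0.0, 1.0, -1.4]
opening: 0.0169
```

Run:
```python
from h import *
c=cap('side','s3.png'); P=cloud(c); s=c['state']; p=s['position']; print(p,s['opening'],s['ft_force'],s['wrist_torque'])
# points of the opener: low cluster in the air along yaw
m=(np.abs(P[...,1]-p[1]-0.0)<.06)&(P[...,0]>p[0]-.12)&(P[...,0]<p[0]+.15)&(P[...,2]>.06)
Q=P[m]
for a in np.arange(-.11,.14,.015):
    q=Q[(Q[:,0]>p[0]+a)&(Q[:,0]<p[0]+a+.015)]
    if len(q): print(round(a,3),len(q),np.percentile(q[:,2],[0,10,50]).round(4),q[:,1].mean().round(3), q[:,2].max().round(3))
```

```text
[0.40801229 0.19256026 0.12665518] 0.016917567243406078 [-0.01252293  0.97174795 -1.35314469] [ 0.01218116 -0.01113577  0.02878478]
-0.11 35 [0.512  0.5209 0.5375] 0.167 0.562
-0.095 130 [0.1506 0.1613 0.5066] 0.179 0.544
-0.08 140 [0.1504 0.1629 0.4845] 0.179 0.529
-0.065 154 [0.1503 0.1613 0.4674] 0.18 0.517
-0.05 370 [0.1514 0.1782 0.4027] 0.177 0.632
-0.035 398 [0.1507 0.1769 0.3716] 0.164 0.623
-0.02 513 [0.1516 0.1854 0.3082] 0.159 0.602
-0.005 399 [0.1504 0.1894 0.3513] 0.151 0.582
0.01 364 [0.1525 0.2698 0.4062] 0.151 0.579
0.025 310 [0.1591 0.3226 0.4555] 0.153 0.567
0.04 156 [0.1571 0.1628 0.4903] 0.158 0.552
0.055 96 [0.1598 0.1629 0.4832] 0.17 0.533
0.07 21 [0.1597 0.1612 0.1629] 0.179 0.506
0.085 17 [0.157  0.1588 0.1615] 0.179 0.165
0.1 14 [0.1575 0.1592 0.1613] 0.178 0.165
0.115 2 [0.1607 0.1608 0.161 ] 0.182 0.161
```

Request:
step_arm(
  steps=[
    [[0,-0.4,0],0,0],
    [[0,-0.8,-0.1],0,0],
    [[0,-0.907,-0.3],0,0],
    [[0,-0.907,-0.434],0,0],
    [[0,-0.907,-0.434],0,0],
    [[0,-0.907,-0.434],0,0],
  ],
)

```text
time_s: 6.85
position: [0.4081, 0.0569, 0.0615]
orientation: [0.075, 1.569, -0.075]
ft_force: [0.6, 0.5, -0.4]
opening: 0.0175
```

Run:
```python
from h import *
c=cap('side','s4.png'); P=cloud(c); s=c['state']; p=s['position']; print(p,s['opening'],s['ft_force'],s['orientation'],s['joint_positions'].round(2))
ax=np.array([.9953,-.0968]); d=(P[...,:2]-p[:2]); a=d@ax; b=d@np.array([.0968,.9953])
for lo in np.arange(-.1,.15,.01):
    m=(a>lo)&(a<lo+.01)&(np.abs(b)<.018)&(P[...,2]>.06)&(P[...,2]<.13)
    if m.any(): print(lo.round(3),m.sum(),P[m][:,2].min().round(4),np.median(P[m][:,2]).round(4))
# cover/front edge z near b=0
bx=(P[...,0]-.65)*.9953-(P[...,1]-.0122)*.0968; by=(P[...,0]-.65)*.0968+(P[...,1]-.0122)*.9953
for lo in np.arange(-.115,.1,.006):
    m=(bx>lo)&(bx<lo+.006)&(by>-.06)&(by<.0)&(P[...,2]>.05)&(P[...,2]<.2)
    if m.any(): print('box',lo.round(3),m.sum(),np.percentile(P[m][:,2],[10,50,90]).round(4))
u,v=300,215; cv2.imwrite('pics/s4c.png',cv2.resize(c['pixels'][140:270,220:380],None,fx=4.5,fy=4.5,interpolation=cv2.INTER_CUBIC))
```

```text
[0.4081143  0.05685235 0.06147318] 0.017515605934305383 [ 0.57655993  0.48528996 -0.38684716] [ 0.07532473  1.56905473 -0.0749374 ] [-0.32  0.43  0.04  2.25 -0.04  0.46  1.23]
-0.1 13 0.0875 0.1026
-0.09 33 0.0822 0.1037
-0.08 31 0.088 0.1043
-0.07 33 0.0853 0.1011
-0.06 33 0.0871 0.1024
-0.05 33 0.0843 0.1026
-0.04 32 0.0851 0.1042
-0.03 31 0.0875 0.1034
-0.02 39 0.084 0.1054
-0.01 19 0.0874 0.0962
-0.0 19 0.0858 0.0994
0.01 20 0.0863 0.1001
0.02 13 0.0917 0.0971
0.03 14 0.0939 0.0967
0.04 13 0.0921 0.0958
0.05 13 0.0948 0.0978
0.06 13 0.0941 0.0966
0.07 14 0.0932 0.0972
0.08 13 0.0948 0.0976
0.09 15 0.0935 0.0961
0.1 12 0.0941 0.0974
0.11 10 0.0938 0.0976
0.14 34 0.0604 0.0805
box -0.103 62 [0.0558 0.0741 0.09  ]
box -0.097 29 [0.0895 0.0915 0.1111]
box -0.091 31 [0.088  0.0912 0.1082]
box -0.085 13 [0.1028 0.1055 0.1061]
box -0.079 14 [0.1007 0.1026 0.1039]
box -0.073 16 [0.1002 0.1021 0.1034]
box -0.067 18 [0.1009 0.1028 0.1049]
box -0.061 16 [0.101  0.1025 0.1043]
box -0.055 15 [0.1004 0.102  0.1034]
box -0.049 17 [0.1001 0.1029 0.1049]
box -0.043 15 [0.1009 0.1025 0.1045]
box -0.037 15 [0.0994 0.1022 0.1038]
box -0.031 20 [0.1004 0.1028 0.1047]
box -0.025 18 [0.102  0.1029 0.1041]
box -0.019 14 [0.1011 0.1035 0.1055]
box -0.013 16 [0.1011 0.1024 0.104 ]
box -0.007 18 [0.1018 0.1028 0.1049]
box -0.001 15 [0.1014 0.1022 0.1043]
box 0.005 16 [0.1013 0.1028 0.1041]
box 0.011 21 [0.1009 0.1033 0.1048]
box 0.017 17 [0.1025 0.1036 0.1051]
box 0.023 15 [0.1011 0.1024 0.1036]
box 0.029 13 [0.1016 0.103  0.1035]
box 0.035 21 [0.101  0.1024 0.1039]
box 0.041 12 [0.1015 0.103  0.1038]
box 0.047 16 [0.1013 0.1034 0.1041]
box 0.053 16 [0.101  0.1022 0.1048]
box 0.059 17 [0.1009 0.1033 0.1047]
box 0.065 16 [0.1005 0.1034 0.1046]
box 0.071 12 [0.1002 0.1024 0.1038]
box 0.077 19 [0.1009 0.1025 0.1051]
box 0.083 16 [0.1019 0.1036 0.1066]
box 0.089 8 [0.1012 0.102  0.1037]
```

View pics/s4c.png

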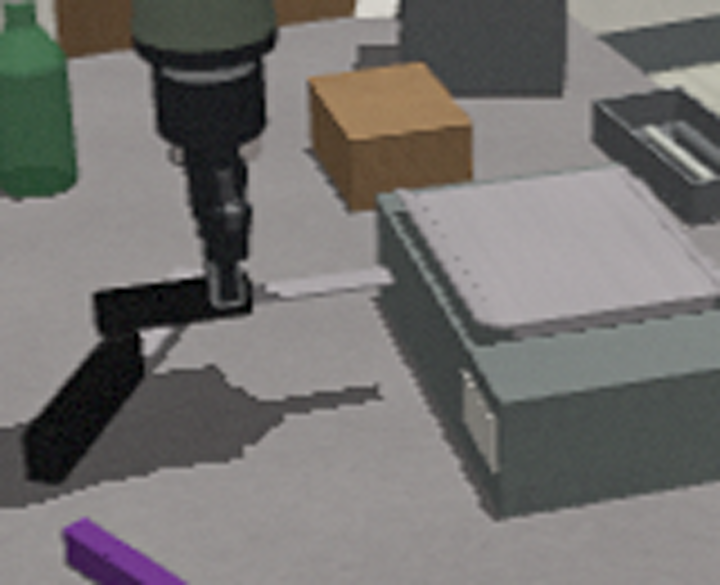

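Request:
step_arm(
  steps=[
    [[0.15,-0.015,0],0,0],
    [[0.27,-0.026,0],0,0],
    [[0.38,-0.037,0],0,0],
    [[0.49,-0.048,0],0,0],
    [[0.597,-0.058,0],0,0],
    [[0.597,-0.058,0],0,0],
    [[0.597,-0.058,0],0,0],
  ],
)

```text
time_s: 7.78
position: [0.4966, 0.0477, 0.0613]
orientation: [0.076, 1.569, -0.076]
ft_force: [0.7, 0.1, -1.8]
opening: 0.0174
```

No resistance; the blade is in. Lever up in stages.

Request:
step_arm(
  steps=[
    [[0.01,0,0.1],0,0],
    [[0.03,-0.003,0.227],0,0],
    [[0.06,-0.006,0.33],0,0],
    [[0.109,-0.011,0.427],0,0],
    [[0.109,-0.011,0.427],0,0],
  ],
  grip_force=120,
)

```text
time_s: 8.4
position: [0.5141, 0.0459, 0.1265]
orientation: [0.077, 1.567, -0.076]
ft_force: [0.7, -0.0, -1.7]
opening: 0.0166
```

```bash
cat > cov.py <<'E'
from h import *
c=cap('side'); P=cloud(c); s=c['state']; print(s['position'].round(4),s['opening'].round(4),s['ft_force'].round(1))
bx=(P[...,0]-.65)*.9953-(P[...,1]-.0122)*.0968; by=(P[...,0]-.65)*.0968+(P[...,1]-.0122)*.9953
m=(bx>-.12)&(bx<.25)&(by>-.085)&(by<.0)&(P[...,2]>.108)&(P[...,2]<.30)
dx=.088-bx[m]; h=P[m][:,2]-.1; r=np.hypot(dx,h); th=np.arctan2(h,dx)
k=(r>.08)&(r<.19); print('cover angle',np.percentile(th[k],[10,50,90]).round(3),k.sum(),'r max',r[k].max().round(3))
E
python3 cov.py
```

```text
Traceback (most recent call last):
  File "cov.py", line 2, in <module>
    c=cap('side'); P=cloud(c); s=c['state']; print(s['position'].round(4),s['opening'].round(4),s['ft_force'].round(1))
                                                                          ^^^^^^^^^^^^^^^^^^
AttributeError: 'float' object has no attribute 'round'
```

```bash
sed -i "s/s\['opening'\].round(4)/round(s['opening'],4)/" cov.py; python3 cov.py
```

```text
[0.5136 0.0459 0.1258] 0.0164 [-0.6 -0.2 -2.6]
cover angle [0.539 0.548 0.567] 193 r max 0.187
```

Request:
step_arm(
  steps=[
    [[0.06,-0.006,0.09],0,0],
    [[0.13,-0.012,0.17],0,0],
    [[0.21,-0.02,0.24],0,0],
    [[0.3,-0.029,0.3],0,0],
    [[0.4,-0.038,0.345],0,0],
    [[0.495,-0.048,0.38],0,0],
    [[0.6,-0.058,0.4],0,0],
    [[0.707,-0.068,0.41],0,0],
    [[0.78,-0.075,0.405],0,0],
    [[0.846,-0.082,0.397],0,0],
    [[0.92,-0.09,0.375],0,0],
    [[1,-0.098,0.35],0,0],
    [[1,-0.098,0.35],0,0],
  ],
)

```text
time_s: 10.12
position: [0.6639, 0.0309, 0.1767]
orientation: [0.076, 1.57, -0.076]
ft_force: [-0.8, 0.7, -0.7]
opening: 0.0165
```

```bash
python3 cov.py
```

```text
[0.6639 0.0309 0.1767] 0.0165 [-0.8  0.7 -0.7]
cover angle [1.123 1.944 1.972] 488 r max 0.19
```

Request:
step_arm(
  steps=[
    [[-0.25,0.025,0],0,0],
    [[-0.6,0.06,0],0,0],
    [[-1,0.1,0],0,0],
    [[-1,0.4,0],0,0],
    [[-1,0.75,0],0,0],
    [[-1,1,0],0,0],
  ],
)

```text
time_s: 10.92
position: [0.513, 0.1834, 0.178]
orientation: [0.076, 1.569, -0.074]
ft_force: [0.5, -0.4, -1.6]
opening: 0.0166
```

Request:
step_arm(
  steps=[
    [[-0.2,0.35,0],0.02,0],
    [[-0.393,0.7,-0.1],0.04,0],
    [[-0.393,1,-0.3],0.065,0],
    [[-0.393,1,-0.35],0.065,0],
    [[-0.393,1,-0.35],0.065,0],
  ],
)

```text
time_s: 11.55
position: [0.4544, 0.3302, 0.1248]
orientation: [-0.026, 1.571, 0.025]
ft_force: [0.8, -0.7, 0.0]
opening: 0.0166
```

Request:
step_arm(
  steps=[
    [[0,0.077,-0.3],0,0],
    [[0,0.077,-0.6],0,0],
    [[0,0.077,-0.8],0,0],
    [[0,0.077,-0.9],0,0],
    [[0,0.077,-0.95],0,0],
    [[0,0.077,-0.98],0,0],
    [[0,0.077,-0.98],0,0],
  ],
)

```text
time_s: 12.42
position: [0.4549, 0.3428, -0.0214]
orientation: [-0.026, 1.57, 0.026]
ft_force: [-0.4, -0.4, -0.9]
opening: 0.0167
```

Request:
step_arm(
  steps=[
    [[0,0,-0.005],0,0.1],
    [[0,0,-0.005],0,0.25],
    [[0,0,-0.005],0,0.5],
    [[0,0,-0.005],0,0.5],
    [[0,0,-0.005],0,0.5],
    [[0,0,0.3],0,0.5],
    [[0,0,0.6],0,0.5],
    [[0,0,1],0,0.5],
    [[0,0,1],0,0.5],
  ],
  grip_force=40,
)

```text
time_s: 13.55
position: [0.4564, 0.3441, 0.1324]
orientation: [-0.022, 1.565, 0.029]
ft_force: [0.1, -0.2, -1.1]
opening: 0.0427
```

Run:
```python
from h import *
c=cap('top','t2.png'); s=c['state']; print(s['position'],s['opening'])
cv2.imwrite('pics/t2c.png',cv2.resize(c['pixels'][120:260,200:370],None,fx=4.6,fy=4.2,interpolation=cv2.INTER_CUBIC))
```

```text
[0.45641783 0.34405394 0.13235031] 0.04272903154414311
```

View pics/t2c.png

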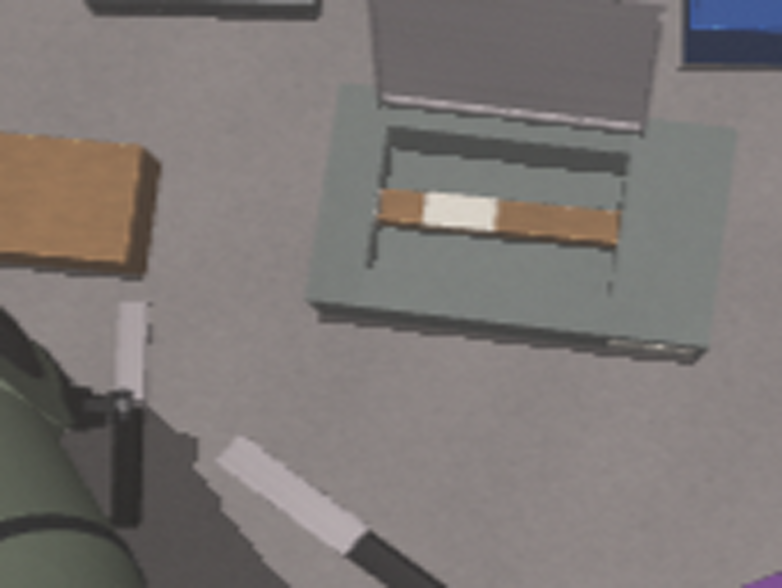

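Run:
```python
from h import *
c=load('top')
P=lambda x,y,z:world(c,200+(x+.5)/4.6-.5,120+(y+.5)/4.2-.5,z)
B=lambda p:np.array([(p[0]-.65)*.9953-(p[1]-.0122)*.0968,(p[0]-.65)*.0968+(p[1]-.0122)*.9953])
l,r=P(380,206.5,.054),P(616,224,.054)
print(l.round(4),r.round(4),B(l),B(r),'yaw',np.arctan2(-(l-r)[0],(l-r)[1]))
for p in [(387,128),(628,152),(612,293),(371,266)]: print('hole',B(P(*p,.09)).round(4))
Q=cloud(c); bx=(Q[...,0]-.65)*.9953-(Q[...,1]-.0122)*.0968; by=(Q[...,0]-.65)*.0968+(Q[...,1]-.0122)*.9953
m=(abs(Q[...,2]-.054)<.008)&(abs(bx)<.06)&(by>-.08)&(by<.12)
x,y=bx[m],by[m]; print(m.sum(),'z',np.median(Q[m][:,2]),'fit',np.polyfit(y,x,1), 'y range',y.min(),y.max())
for lo in np.arange(-.08,.12,.04):
    k=(y>lo)&(y<lo+.04); print(lo,x[k].min(),x[k].max())
```

```text
[0.6608 0.1334 0.054 ] [ 0.6498 -0.0643  0.054 ] [-0.00095415  0.12166162] [ 0.00724151 -0.07618688] yaw -0.055551966093322525
hole [0.0639 0.1208]
hole [ 0.0665 -0.0779]
hole [-0.0619 -0.0802]
hole [-0.0619  0.1168]
412 z 0.05394212264828269 fit [-0.01308552  0.00302836] y range -0.07804269720353216 0.11993612057261205
-0.08 -0.011421126559986797 0.01958373152504845
-0.04 -0.011667129586588413 0.019093394303965977
0.0 -0.011709372732557385 0.01815068439419278
0.039999999999999994 -0.012182177352268625 0.019199301491721603
0.08 -0.013395228546706894 0.01709772841972737
```

Request:
step_arm(
  steps=[
    [[0,-0.1,0.3],-0.09,0.55],
    [[0.1,-0.3,0.3],-0.18,0.55],
    [[0.25,-0.5,0.3],-0.27,0.55],
    [[0.4,-0.7,0.3],-0.36,0.55],
    [[0.55,-0.9,0.3],-0.45,0.55],
    [[0.7,-1,0.3],-0.54,0.55],
    [[0.85,-1,0.3],-0.63,0.55],
    [[1,-1,0.3],-0.72,0.55],
    [[1,-1,0.3],-0.81,0.55],
    [[1,-1,0.3],-0.842,0.55],
    [[1,-1,0.3],-0.842,0.55],
  ],
)

```text
time_s: 14.98
position: [0.6041, 0.1925, 0.1718]
orientation: [1.266, 1.171, -1.269]
ft_force: [-0.1, -0.0, 0.2]
opening: 0.0471
```

Run:
```python
from h import *
s=robot.state(); print(s['position'],s['orientation'],s['joint_positions'].round(2)); M=R.from_rotvec(s['orientation']).as_matrix(); print('heading y',np.arctan2(M[1,1],M[0,1]), 'need', (np.array([.6607,.1116])-s['position'][:2])/.15)
```

```text
[0.60405479 0.19248473 0.17183919] [ 1.26582185  1.17065246 -1.26917141] [-0.67  0.6   0.42  1.61 -0.27  0.99 -0.25]
heading y -0.07945332302884282 need [ 0.37763471 -0.53923156]
```

Request:
step_arm(
  steps=[
    [[0.2,-0.28,0],0,0.55],
    [[0.377,-0.54,0],0,0.55],
    [[0.377,-0.54,-0.2],0,0.55],
    [[0.377,-0.54,-0.45],0,0.55],
    [[0.377,-0.54,-0.6],0,0.55],
    [[0.377,-0.54,-0.6],0,0.55],
  ],
)

```text
time_s: 15.72
position: [0.6599, 0.1113, 0.0811]
orientation: [1.265, 1.173, -1.27]
ft_force: [1.3, -0.3, 0.1]
opening: 0.047
```

Run:
```python
from h import *
c=cap('wrist','w4.png'); s=c['state']; print(s['position'],s['orientation'],s['ft_force'],s['joint_positions'].round(2))
```

```text
[0.65986654 0.1112925  0.08112277] [ 1.26456565  1.17259655 -1.269871  ] [ 1.33736286 -0.31172682  0.0513153 ] [-0.48  0.75  0.37  1.58 -0.33  0.88 -0.07]
```

View pics/w4.png

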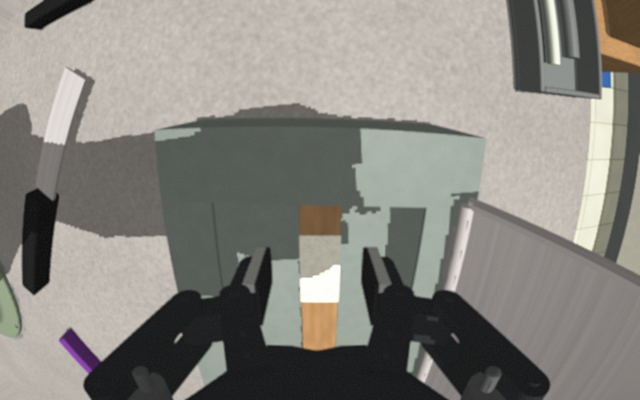

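Request:
step_arm(
  steps=[
    [[0,0,-0.2],0,0.55],
    [[0,0,-0.38],0,0.55],
    [[0,0,-0.46],0,0.55],
    [[0,0,-0.52],0,0.55],
    [[0,0,-0.52],0,0.55],
  ],
)

```text
time_s: 16.4
position: [0.6613, 0.1116, 0.0054]
orientation: [1.268, 1.17, -1.268]
ft_force: [-0.4, -0.0, 0.5]
opening: 0.0469
```

Request:
step_arm(
  steps=[
    [[0,0,0],0,0.3],
    [[0,0,0],0,0.1],
    [[0,0,0],0,0],
    [[0,0,0],0,0],
    [[0,0,0],0,0],
  ],
  grip_force=25,
)

```text
time_s: 17.02
position: [0.6617, 0.1117, 0.006]
orientation: [1.269, 1.17, -1.267]
ft_force: [-1.3, -1.2, 6.3]
opening: 0.0292
```

Request:
step_arm(
  steps=[
    [[-0.007,-0.07,0.015],0,0],
    [[-0.015,-0.15,0.015],0,0],
    [[-0.022,-0.23,0.015],0,0],
    [[-0.029,-0.3,0.015],0,0],
    [[-0.029,-0.3,0.015],0,0],
  ],
)

```text
time_s: 17.65
position: [0.6567, 0.0653, 0.0073]
orientation: [1.269, 1.169, -1.269]
ft_force: [0.4, -0.1, -0.8]
opening: 0.0293
```

```bash
cat > car.py <<'E'
from h import *
c=cap('wrist'); s=c['state']; K=c['K']; T=c['tool_from_camera']; print(s['position'].round(4),s['ft_force'].round(1),s['wrist_torque'].round(2),round(s['opening'],4))
v,u=np.mgrid[:400,:640]; d=np.stack([u-K[0,2],v-K[1,2]],-1); r=np.hypot(d[...,0],d[...,1])+1e-9; th=r/K[0,0]
ray=np.stack([d[...,0]/r*np.tan(th),-d[...,1]/r*np.tan(th),-np.ones_like(r)],-1)*c['depth'][...,None]
W=R.from_rotvec(s['orientation']).apply((ray.reshape(-1,3)@T[:3,:3].T+T[:3,3]))+s['position']
px=c['pixels'].reshape(-1,3).astype(int); br=(px[:,2]-px[:,0]>35)
bx=(W[:,0]-.65)*.9953-(W[:,1]-.0122)*.0968; by=(W[:,0]-.65)*.0968+(W[:,1]-.0122)*.9953
k=br&(abs(bx)<.03)&(by>-.2)&(by<.35)&(c['depth'].ravel()>0)
print('carton y max',by[k].max(),'n',k.sum())
for lo in np.arange(-.2,.3,.02):
    m=k&(by>lo)&(by<lo+.02)
    if m.sum()>3: print(round(lo,3),m.sum(),'z',np.percentile(W[m,2],[5,50,95]).round(3))
E
python3 car.py
```

```text
[0.6567 0.0653 0.0073] [ 0.4 -0.1 -0.8] [ 0.2  -0.03 -0.02] 0.0293
carton y max 0.09900426688048616 n 5115
0.02 140 z [0.055 0.056 0.056]
0.04 1967 z [0.055 0.056 0.057]
0.06 1909 z [0.055 0.056 0.057]
0.08 1097 z [0.031 0.049 0.056]
```

Request:
step_arm(
  steps=[
    [[-0.004,-0.04,0],0,0],
    [[-0.006,-0.067,0],0,0],
    [[-0.006,-0.067,0.07],0,0],
    [[-0.006,-0.067,0.14],0,0],
    [[-0.006,-0.067,0.21],0,0],
    [[-0.006,-0.067,0.28],0,0],
    [[-0.006,-0.067,0.34],0,0],
    [[-0.006,-0.067,0.34],0,0],
  ],
  grip_force=20,
)

```text
time_s: 18.7
position: [0.6562, 0.0567, 0.059]
orientation: [1.269, 1.17, -1.267]
ft_force: [-0.2, 0.4, -1.8]
opening: 0.0291
```

```bash
python3 car.py
```

```text
[0.6562 0.0567 0.059 ] [-0.2  0.4 -1.8] [ 0.12  0.05 -0.04] 0.0291
carton y max 0.09426805145228975 n 5344
0.02 786 z [0.104 0.106 0.107]
0.04 1958 z [0.106 0.108 0.11 ]
0.06 808 z [0.109 0.11  0.111]
0.08 1792 z [0.09  0.105 0.115]
```

Request:
step_arm(
  steps=[
    [[0,0,0.06],0,0],
    [[0,0,0.12],0,0],
    [[0,0,0.17],0,0],
    [[0,0,0.17],0,0],
  ],
)

```text
time_s: 19.25
position: [0.6562, 0.0568, 0.0846]
orientation: [1.269, 1.17, -1.267]
ft_force: [0.5, 1.0, -1.2]
opening: 0.0289
```

```bash
python3 car.py
```

```text
[0.6562 0.0568 0.0846] [ 0.5  1.  -1.2] [ 0.15 -0.07 -0.01] 0.0289
carton y max 0.09800234910311229 n 6198
-0.12 7 z [0.024 0.025 0.025]
-0.06 68 z [0.099 0.1   0.101]
-0.04 386 z [0.101 0.104 0.106]
0.02 544 z [0.127 0.129 0.13 ]
0.04 1737 z [0.131 0.134 0.138]
0.06 655 z [0.138 0.139 0.14 ]
0.08 2801 z [0.123 0.137 0.148]
```

Request:
step_arm(
  steps=[
    [[0.011,0.11,0.032],0,0],
    [[0.021,0.22,0.065],0,0],
    [[0.032,0.33,0.1],0,0],
    [[0.043,0.44,0.135],0,0],
    [[0.054,0.55,0.17],0,0],
    [[0.0645,0.664,0.21],0,0],
    [[0.0645,0.664,0.21],0,0],
  ],
)

```text
time_s: 20.18
position: [0.6657, 0.1582, 0.1157]
orientation: [1.267, 1.171, -1.266]
ft_force: [-0.3, -0.6, -1.2]
opening: 0.0292
```

```bash
python3 car.py
```

```text
[0.6657 0.1582 0.1157] [-0.3 -0.6 -1.2] [0.05 0.02 0.01] 0.0292
carton y max 0.323731193014939 n 6319
0.04 26 z [0.13  0.131 0.132]
0.06 427 z [0.132 0.135 0.138]
0.12 395 z [0.158 0.16  0.161]
0.14 1700 z [0.161 0.165 0.168]
0.16 834 z [0.168 0.17  0.171]
0.18 2719 z [0.154 0.168 0.179]
```

Request:
step_arm(
  steps=[
    [[0,0,0.05],0,0],
    [[0,0,0.2],0,0],
    [[0,0,0.4],0,0],
    [[0,0,0.6],0,0],
    [[0,0,0.8],0,0],
    [[0,0,1],0,0],
    [[0,0,1],0,0],
  ],
  grip_force=40,
)

```text
time_s: 21.1
position: [0.6665, 0.1552, 0.268]
orientation: [1.271, 1.168, -1.266]
ft_force: [0.5, -0.1, -3.2]
opening: 0.0289
```

Request:
step_arm(
  steps=[
    [[0,0,0.2],0,0],
    [[0,0,0.4],0,0],
    [[0,0,0.6],0,0],
    [[0,0,0.7],0,0],
    [[0,0,0.75],0,0],
    [[0,0,0.75],0,0],
    [[0,0,0.75],0,0],
    [[0,0,0.75],0,0],
  ],
)

```text
time_s: 22.1
position: [0.6653, 0.1562, 0.3771]
orientation: [1.267, 1.171, -1.269]
ft_force: [0.7, 0.1, -1.7]
opening: 0.0288
```

```bash
python3 cov.py; python3 car.py
python3 - <<'E'
from h import *
c=cap('side','s9.png'); print(robot.state()['dq'].round(3))
E
```

```text
[0.6653 0.1562 0.3771] 0.0288 [ 0.7  0.1 -1.7]
cover angle [1.929 1.947 1.975] 418 r max 0.181
[0.6654 0.1562 0.3773] [ 0.  -0.2 -1.4] [ 0.03  0.02 -0.03] 0.0286
carton y max 0.34981791101856624 n 6761
0.04 70 z [0.392 0.393 0.394]
0.06 384 z [0.394 0.397 0.399]
0.12 534 z [0.42  0.422 0.423]
0.14 1699 z [0.423 0.427 0.43 ]
0.16 632 z [0.43  0.431 0.433]
0.18 2668 z [0.416 0.43  0.44 ]
[ 0.    -0.001  0.    -0.003  0.001  0.002  0.002]
```

View pics/s9.png

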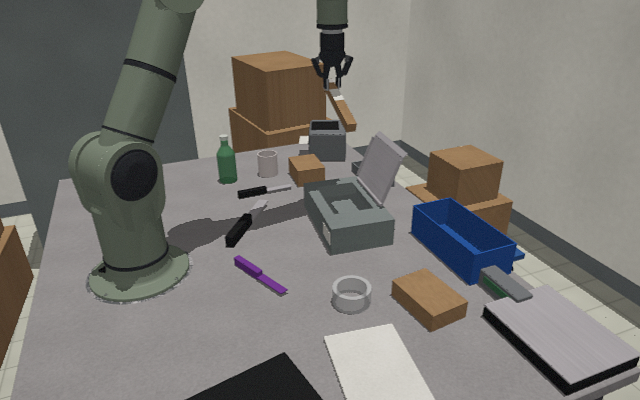

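The side view shows the carton gripped around (340,105), well above the box. The cover stands open at about (380,165), the opener lies on the bench at (265,190), and the other things have not moved. Handing in.

```bash
python3 -c "
from bench import robot
print(robot.job_done())"
```

```text
the job is handed in; nothing more can be done
None
```

The job is done and handed in at about 22 s of the 72 s allowed; the hand-in itself reports no verdict.

**What I did**
- I picked up the smaller black opener and slid its blade into the slot under the cover's free edge. I levered the cover up and back, then laid the opener down close to where it had been.
- I gripped the carton near its left end and slid it about 55 mm to the right. I tilted its left end up about 19°, drew it out along its length and lifted it clear.

**What my last checks showed**
- **Cover:** it stands at about 1.95 rad, the same as right after I opened it.
- **Carton:** it is held at an opening of 29 mm with 40 N of grip. Its lowest part is about 0.33 m above the bench, roughly 0.24 m above the box top, and the arm is at rest.
- **Forces:** the highest wrist reading at the end of any move was about 12 N.
- **Other things on the bench:** in the last side picture they look unmoved.

**What failed or disagreed**
- My first attempt to grip the opener closed on air, because the fingertips really sit about 25–35 mm higher than the reported tool point. I found this in the wrist and side pictures and went lower from then on. Nothing was disturbed by the miss.

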